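# Lift the parts tray out of the blow-off cabinet and hold it level

### The job

Slide the clear cover of the blue blow-off cabinet all the way open, then take the steel parts tray by its orange bar, lift it straight up out of the bay and hold it still and level over the bay, its underside about 100 mm above the cabinet's top, for at least 3 seconds so that the fitter can inspect the two parts lying in it. Finish while still holding it there: do not put it down, keep the tray from tipping throughout, and leave the other things on the bench alone.

Things in the scene. Friction and masses are not known exactly. Their poses are not given: they have to be found in the camera images.
- cabinet: Blue cabinet fixed to the bench, 250 (its x) x 460 (its y) x 120 mm high (rails on both x edges are its top); origin at the centre of its underside, z up. Its +y half is an open-topped bay, 220 x 215 mm inside, floor 10 mm and walls 105 mm above the bench, under the sliding cover. Its -y half is a closed grey housing, top 105 mm above the bench.
- bay (a point): Centre of the bay's floor, 112.5 mm from the cabinet's centre towards the cabinet's +y and 10 mm above the bench; axes as the cabinet's.
- cover (a joint): Sliding cover, in m: 0 = bay fully covered, 0.215 = fully open (end stop). It slides level along the cabinet's -y direction, onto the grey housing; it starts at 0 to 0.05. It stays where left; it takes 2 N plus a viscous 8 N per m/s to move.
- cover_handle (a point): Middle of the black upright fin at the centre of the cover (clear sheet, yellow edging, 222 x 225 mm, top 115 mm above the bench). The fin is 70 mm along x, 14 mm thick along y, its top 155 mm above the bench; this point is 143 mm above the bench and moves with the cover; axes as the cabinet's.
- tray: Loose steel tray on the bay's floor, 140 (its x) x 100 (its y) mm, rim 22 mm high, walls and floor 4 mm, 0.2 to 0.4 kg, anywhere in the bay, turned up to 0.35 rad from the cabinet. Origin at the centre of its underside, z up. Its carrying bar spans it lengthwise above the middle, on two end plates.
- tray_bar (a point): Middle of the tray's orange carrying bar, 71 mm above the tray's underside; the bar runs along the tray's x, 132 mm long, 14 mm thick along the tray's y, 18 mm high (62 to 80 mm above the tray's underside), free on both sides; axes as the tray's.
- bearing: Brass-coloured bearing ring, outer diameter 40, inner 20, 14 mm high, lying loose in the tray in its -x half; origin at the centre of its underside.
- hub: Dark steel clutch hub, a 44 mm disc with a 20 mm boss, 18 mm high, lying loose in the tray in its +x half; origin at the centre of its underside.
- can: Bystander: upright green can, 56 mm across, 120 mm high, on the bench beside one end of the cabinet; origin at the centre of its underside.
- pulley: Bystander: black grooved pulley, 90 mm across, 40 mm high, lying on the bench beside one end of the cabinet; origin at the centre of its underside.
- screwdriver: Bystander: red-handled screwdriver, about 200 mm long, lying on the bench close beside the grey end of the cabinet.

How it is judged:
By the outcome, as a careful person would: the job done as asked, in the order asked, and still so for the second after the job is handed in, while the arm keeps its last pose, push and grip.
It also fails if it takes over 59 s, if anything falls off the work surface, if the arm or the gripper's body presses on something with over 40 N, if the wrist force passes 120 N, or if a joint passes its speed limit or range.

### The arm

A 6-joint arm with a two-finger parallel gripper is mounted at the origin on the work surface. World frame = base frame: x ahead of the robot, y to its left, z up, the work surface at z = 0. Lengths are in m, angles in degrees, forces in N, time in s.
With the tool pointing down it reaches from about 0.375 to 0.75 m from the base axis. Payload 9 kg.
Tool frame: the origin (TCP) lies where the fingers leave the gripper's body, on its centre line; the fingertips stand 73 mm ahead of it and the grasp point (between the pads) lies 54 mm ahead of it (robot.tip_reach is the distance from the TCP to the fingertips, in m); z points along the fingers, y is the direction in which the jaws open and shut (so a half turn about z gives the same grasp; the last joint's range is limited). The gripper opens to 85 mm and grips with 20 to 120 N. Pads are 22 mm wide; open, the fingers measure 114 mm over their backs; the gripper's body (76 mm by 85 mm) begins 54 mm behind the grasp point. The pads swing forward as they close: fully open they stand 13 mm farther back than shut.
Start: joints at [50.781, 5.964, 5.575, 89.605, 0, 77.527], TCP at [0.27, 0.536, 0.304] pointing down, gripper open.
Joint ranges: [-171.21, 171.21], [-48.23, 106.86], [-62.78, 66.21], [-105.2, 120.99], [-86.42, 89.51], [-180, 180]. Speed limits (degrees/s): [127.2, 127.2, 147.25, 180, 180, 180].

### API

Orientations are given as [roll, pitch, yaw] about the fixed x, y, z axes, in that order (R = Rz(yaw) Ry(pitch) Rx(roll)).
In Python, from plant import robot gives the robot as it stands. Calls block until the motion is done:
- robot.move_pose(position, orientation): joint-space move of the TCP to a pose.
- robot.line_to(position, vel=0.15, rotation=None, guard=None): straight line of the TCP; rotation=None keeps the orientation; vel is the mean speed in m/s. With guard (N) it stops when the force on the tool has changed by that much, and returns True; else False.
- robot.goto_joints(angles): joint-space move.
- robot.set_gripper(opening): finger opening in m; the grip force is fixed at half the most; returns when the fingers have stopped.
- robot.pause(seconds).
- robot.ik(position, orientation): joint angles nearest the present ones, or None.
- robot.observe(): the state.
- robot.grab_frame(name): name is "scene" or "top" or "wrist"; returns the picture (400x640x3 uint8, blue, green, red); there is no depth.
- robot.get_calibration(name): a dict with "vertical_fov" (degrees; the focal length in pixels is half the picture's height over the tangent of half this angle, whatever the lens; pixels are square), "cx", "cy" (the principal point, pixels), "rvec" (rotation vector, rad) and "tvec" (3), from world to camera coordinates, as OpenCV has them. Camera axes: x right, y down, z forward; pixel columns grow to the right and rows downward; lengths in m; the calibration is good to about 2 mm. A picture is of the moment at which its call begins: read the wrist's pose just before it. get_calibration takes no time and is no camera call; for the wrist camera it gives the pose at the moment of the call.
A pose or a line that the arm cannot do raises robot.IKError and nothing moves.
- robot.job_done(): hands the job in, once; it reports no verdict.
The state is a dict: "time": time; "q": joint angles; "qvel": joint speeds; "joint_torque": joint torques, N m; "tool_pos": TCP position; "tcp_rot": TCP orientation; "ft_force": force on the tool from outside, world axes, zero at the start; "torque": the same for the moment, N m; "gripper_width": finger opening in m.
Only numpy, scipy, OpenCV 4.12 (cv2) and the standard library are available. Lean on these libraries where they do the work, as an engineer would, in place of code of your own. Each camera call takes 0.05 s, during which the arm holds its last target. There are 200 camera calls.

## Working session

There is one attempt and no reset: what is moved stays moved. The work goes in short steps, each a Python script; the robot and the scene stay as the last script left them, time stands still between calls to the robot, and variables do not carry over. Pictures are saved under pics/ and viewed, about 8 in all and at most 12, crops included, and the job is handed in when it is done.

```bash
ls; mkdir -p pics
python3 - <<'E'
from plant import robot
import cv2
for n in("top","scene"):
    cv2.imwrite(f"pics/{n}0.png",robot.grab_frame(n)); print(n,robot.get_calibration(n))
print(robot.observe())
E
```

```text
pics
top {'vertical_fov': 55.92538639645386, 'cx': 317.33424686252766, 'cy': 201.9589136375861, 'rvec': array([ 2.18859706, -2.20099821,  0.07457196]), 'tvec': array([-0.01507106,  0.52555471,  0.91155861])}
scene {'vertical_fov': 56.1980641135811, 'cx': 317.4989768087244, 'cy': 201.3776835675079, 'rvec': array([ 1.63655398,  1.81022543, -0.85739536]), 'tvec': array([ 0.06945138, -0.26358127,  1.48772478])}
{'time': 0.1, 'q': array([5.07802320e+01, 5.99429282e+00, 5.53052228e+00, 8.96044355e+01,
       7.33897353e-05, 7.75282289e+01]), 'qvel': array([ 0.00506998, -0.12157723,  0.11345497, -0.01441007, -0.09020261,
        0.07243994]), 'joint_torque': array([ 6.77400880e-03, -5.58202922e+01,  5.04722571e+01,  1.29234121e-02,
       -2.61509595e-04, -5.40248422e-06]), 'tool_pos': array([0.26987634, 0.53563565, 0.30319974]), 'tcp_rot': array([-1.79933419e+02, -1.48013289e-02,  1.53251994e+02]), 'ft_force': array([-0.29092732, -1.0324748 ,  0.04217076]), 'torque': array([-0.00156735,  0.06687435, -0.01604898]), 'gripper_width': 0.08508409832604777}
```

View pics/top0.png

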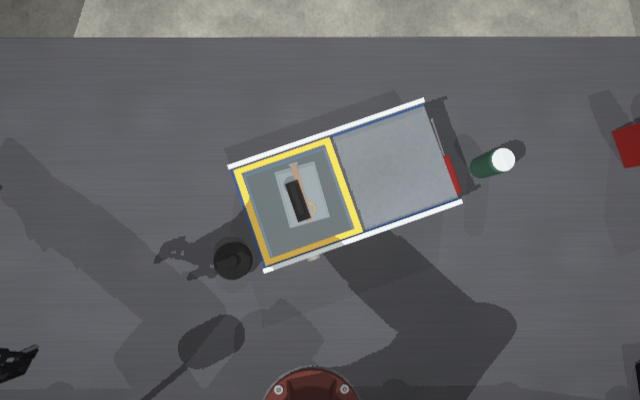

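View pics/scene0.png

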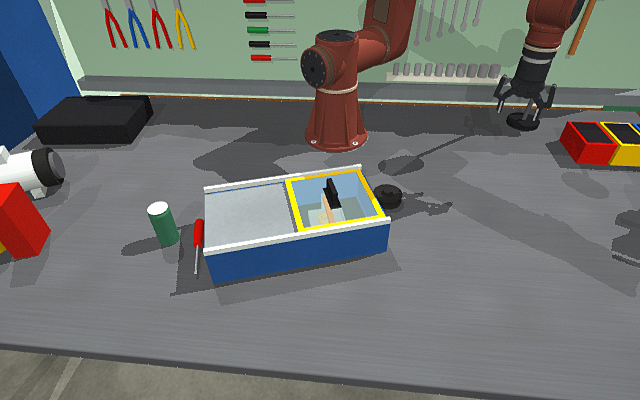

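The top view shows the cabinet: bay at image left, rail ends near (228,167), (424,99), (264,271) and (462,202), with the fin at about (297,200). The scene view agrees: the pulley is by the bay end, and the can and screwdriver are by the grey end. I'll enlarge the bay to read it more closely.

```bash
cat > h.py <<'E'
import numpy as np, cv2
from plant import robot
def cam(n):
    c=robot.get_calibration(n); f=200/np.tan(np.radians(c["vertical_fov"]/2))
    return np.array([[f,0,c["cx"]],[0,f,c["cy"]],[0,0,1]]),cv2.Rodrigues(c["rvec"])[0],c["tvec"]
def unproj(n,uv,z):
    K,R,t=cam(n); o=-R.T@t; d=R.T@np.linalg.solve(K,[*uv,1]); return o+d*(z-o[2])/d[2]
def proj(n,P):
    K,R,t=cam(n); p=(K@(R@np.atleast_2d(P).T+t[:,None])).T; return p[:,:2]/p[:,2:]
E
python3 - <<'E'
from h import *
for uv in [(228,167),(424,99),(264,271),(462,202)]: print(uv,unproj("top",uv,.12).round(4))
im=cv2.imread("pics/top0.png")[90:280,215:475]
cv2.imwrite("pics/crop0.png",cv2.resize(im,None,fx=3,fy=3,interpolation=cv2.INTER_CUBIC))
E
```

```text
(228, 167) [0.5971 0.1782 0.12  ]
(424, 99) [ 0.7475 -0.256   0.12  ]
(264, 271) [0.3705 0.0988 0.12  ]
(462, 202) [ 0.5174 -0.3342  0.12  ]
```

View pics/crop0.png

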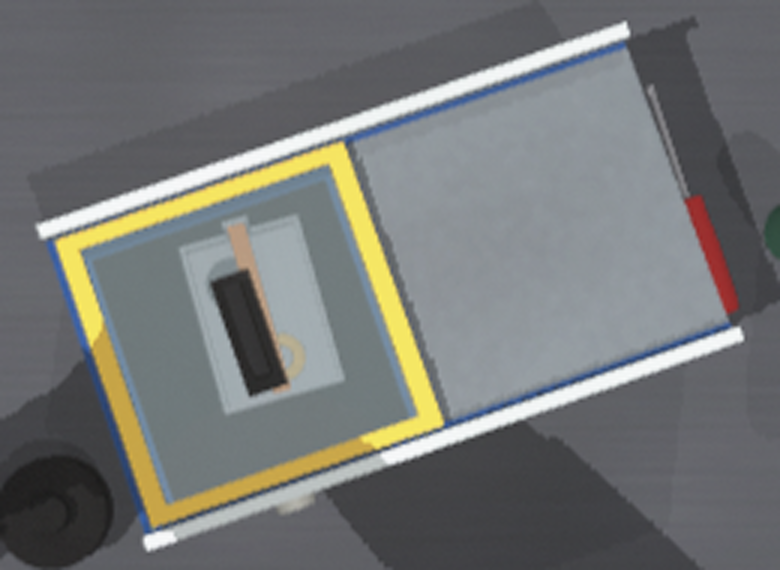

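```bash
cat >> h.py <<'E'
from scipy.optimize import least_squares
def c2p(c): return (c[0]+.5)/3-.5+215,(c[1]+.5)/3-.5+90
def fit(n,px,local,x0,z):
    """planar pose (x,y,yaw) of local 3D points (z above base z)"""
    L=np.array(local,float); px=np.array(px)
    def W(p):
        c,s=np.cos(p[2]),np.sin(p[2]); return np.c_[p[0]+c*L[:,0]-s*L[:,1],p[1]+s*L[:,0]+c*L[:,1],L[:,2]+z]
    r=least_squares(lambda p:(proj(n,W(p))-px).ravel(),x0); return r.x,r.fun.reshape(-1,2)
E
python3 - <<'E'
from h import *
px=[c2p(c) for c in [(36,226),(627,22),(743,340),(147,552)]]
p,r=fit("top",px,[(.125,.23,.12),(.125,-.23,.12),(-.125,-.23,.12),(-.125,.23,.12)],[.55,-.08,.33],0)
print("cab",p,np.degrees(p[2]),r.round(1).tolist())
px=[c2p(c) for c in [(55,240),(345,142),(443,422),(152,528)]]
q,r=fit("top",px,[(.111,.1125,.115),(.111,-.1125,.115),(-.111,-.1125,.115),(-.111,.1125,.115)],[.48,.05,.33],0)
print("cover",q,r.round(1).tolist())
c,s=np.cos(p[2]),np.sin(p[2]);d=q[:2]-p[:2];print("fin in cab",c*d[0]+s*d[1],-s*d[0]+c*d[1])
L=np.array([(.035,.007),(.035,-.007),(-.035,-.007),(-.035,.007)])
F=np.array([[q[0]+c*a-s*b,q[1]+s*a+c*b,.155] for a,b in L]); print("fin top crop px",((proj("top",F)-[215,90])*3).round().tolist())
# tray floor rim guess
px=[c2p(c) for c in [(180,250),(297,215),(343,380),(226,413)]]
t,r=fit("top",px,[(.07,.05,.022),(.07,-.05,.022),(-.07,-.05,.022),(-.07,.05,.022)],[.48,.05,.33],.01)
print("tray",t,np.degrees(t[2]),r.round(1).tolist())
for yaw in(0,180):
  for P in [(q[0],q[1]),(q[0]+.21*s,q[1]-.21*c)]:
    print(yaw,robot.ik([*P,.197],[180,0,np.degrees(p[2])+yaw]))
  print("tray",robot.ik([*t[:2],.28],[180,0,np.degrees(t[2])+yaw]))
E
```

```text
cab [ 0.55838413 -0.07735539  0.33166645] 19.003087844110166 [[0.2, -0.1], [-0.5, 0.3], [0.3, 0.1], [0.0, -0.2]]
cover [0.52349119 0.02602527 0.33024673] [[-0.0, -0.1], [-0.5, -0.5], [0.5, 0.8], [0.1, -0.3]]
fin in cab 0.0006714129721822337 0.10910832719868778
fin top crop px [[219.0, 283.0], [238.0, 277.0], [271.0, 371.0], [252.0, 378.0]]
tray [0.5430987  0.01952587 0.27223031] 15.597647877274534 [[-0.5, -0.7], [0.1, -0.1], [0.7, 0.2], [-0.2, 0.6]]
0 [-11.4695186   -6.93665055 -18.37074761  78.56590294   0.
 149.52739356]
0 [-28.38644826   9.20697812  -2.03127614  78.76174574   0.
 132.6104639 ]
tray [-11.73759286  -4.14124912  -7.11496158  87.02628754   0.
 152.66475927]
180 [-11.4695186   -6.93665055 -18.37074761  78.56590294   0.
 -30.47260644]
180 [-28.38644826   9.20697812  -2.03127614  78.76174574   0.
 -47.3895361 ]
tray [-11.73759286  -4.14124912  -7.11496158  87.02628754   0.
 -27.33524073]
```

Run:
```python
from h import *
robot.move_pose([.5235,.026,.30],[180,0,19.0])
robot.set_gripper(.04)
s=robot.observe(); print(s["time"],s["tool_pos"],s["tcp_rot"],s["gripper_width"],s["ft_force"])
im=robot.grab_frame("wrist"); print(robot.get_calibration("wrist"))
c,sn=np.cos(np.radians(19)),np.sin(np.radians(19))
F=np.array([[.5235+c*a-sn*b,.026+sn*a+c*b,.155] for a,b in [(.035,.007),(.035,-.007),(-.035,-.007),(-.035,.007)]])
p=proj("wrist",F); print(p.round())
cv2.polylines(im,[p.round().astype(int)],True,(0,255,0),1)
cv2.imwrite("pics/w1.png",im)
```

```text
2.6583 [0.52350213 0.02607843 0.2999954 ] [1.79998159e+02 2.46728009e-03 1.90124750e+01] 0.04009853643253949 [0.01285076 0.15530408 0.33596397]
{'vertical_fov': 63.8244888117382, 'cx': 322.9147410364229, 'cy': 197.85916573558788, 'rvec': array([-2.37024509,  1.69235712,  0.22905903]), 'tvec': array([-0.1458183 ,  0.45167381,  0.50940908])}
[[312. 159.]
 [333. 159.]
 [332. 254.]
 [313. 255.]]
```

View pics/w1.png

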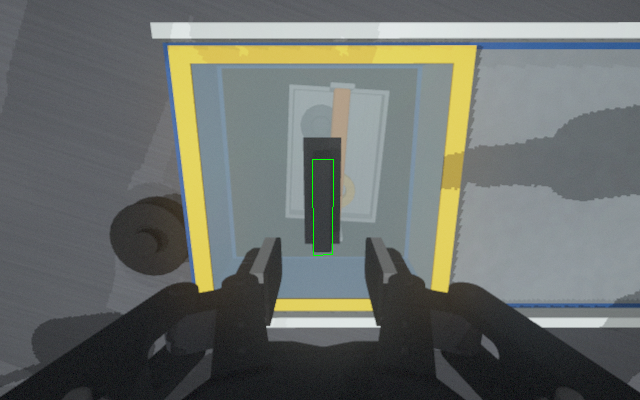

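The wrist view shows the fin centred at column 322, as predicted. Its dark outline (304–340, 138–243) is larger than the predicted top, so I'll look closer before touching it.

Run:
```python
from h import *
im=robot.grab_frame("wrist")[110:290,220:430]
im=cv2.convertScaleAbs(cv2.resize(im,None,fx=3.3,fy=3.3,interpolation=cv2.INTER_CUBIC),alpha=2.2,beta=0)
cv2.imwrite("pics/w2.png",im)
c,sn=np.cos(np.radians(19)),np.sin(np.radians(19))
for z in(.115,.121,.155):
  F=np.array([[.5235+c*a-sn*b,.026+sn*a+c*b,z] for a,b in [(.035,.007),(.035,-.007),(-.035,-.007),(-.035,.007)]])
  print(z,((proj("wrist",F)-[220,110])*3.3).round().tolist())
K,R,t=cam("wrist");print(-R.T@t,robot.observe()["time"])
```

```text
0.115 [[309.0, 137.0], [367.0, 137.0], [366.0, 409.0], [311.0, 409.0]]
0.121 [[308.0, 141.0], [368.0, 141.0], [366.0, 418.0], [311.0, 418.0]]
0.155 [[304.0, 163.0], [372.0, 163.0], [370.0, 477.0], [307.0, 477.0]]
[0.58756079 0.04789112 0.37047027] 2.7583
```

View pics/w2.png

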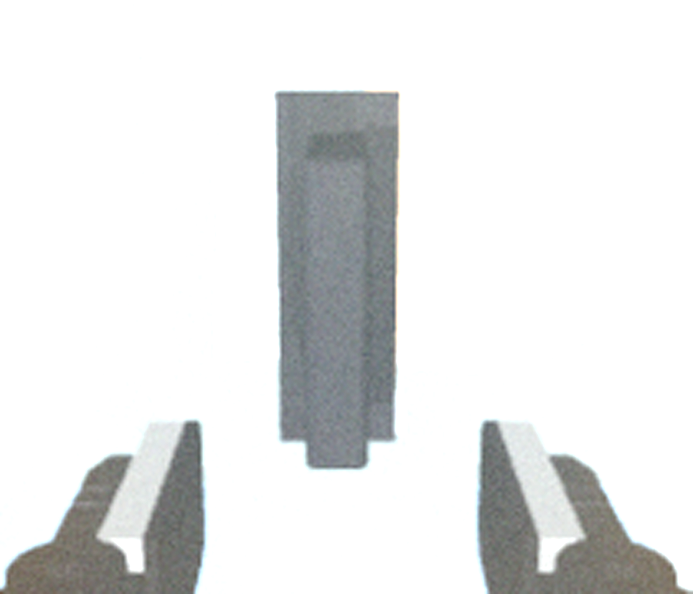

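Contrast shows the fin top at (306–367, 160–467) in the crop, against a prediction of (304–372, 163–477). That agrees to about 2 mm. The extra outline is a base plate. Next I'll straddle the fin and slide the cover open.

Run:
```python
from h import *
c,s=np.cos(np.radians(19)),np.sin(np.radians(19))
f=np.array([.5235+.001,.026])
def st(m):
    o=robot.observe(); print(m,round(o["time"],2),o["tool_pos"].round(4),o["ft_force"].round(1),round(o["gripper_width"],4)); return o
g=robot.line_to([*f,.199],vel=.1,guard=8); st(f"down {g}")
if not g:
    robot.set_gripper(.022); st("closed")
    e=f+.19*np.array([s,-c]); g=robot.line_to([*e,.199],vel=.1,guard=20); st(f"slide {g}")
    if not g:
        e=f+.235*np.array([s,-c]); g=robot.line_to([*e,.199],vel=.04,guard=15); o=st(f"stop {g}")
        d=o["tool_pos"][:2]-f; print("travel",d@[s,-c])
        robot.set_gripper(.04); robot.line_to([*o["tool_pos"][:2],.31],vel=.15); st("up")
    cv2.imwrite("pics/top1.png",cv2.resize(robot.grab_frame("top")[90:280,215:475],None,fx=3,fy=3,interpolation=cv2.INTER_CUBIC))
```

```text
down False 3.92 [0.5249 0.0259 0.1998] [ 0.2 -0.4 -0.5] 0.0397
closed 4.23 [0.5246 0.026  0.1993] [ 0.4  1.  -0.6] 0.0217
slide False 6.28 [ 0.5863 -0.1535  0.1989] [-0.1  0.1  0.9] 0.0219
stop True 6.98 [ 0.5943 -0.1773  0.1984] [-0.6  1.7  1.4] 0.0218
travel 0.21496739787058064
up 8.19 [ 0.5941 -0.1772  0.3089] [ 0.4  0.4 -0.1] 0.0401
```

Run:
```python
from h import *
robot.move_pose([.50,.02,.34],[180,0,17]); robot.set_gripper(.06)
print(robot.observe()["tool_pos"],robot.observe()["time"])
robot.pause(.2)
c=robot.get_calibration("wrist"); im=robot.grab_frame("wrist"); 
import pickle; pickle.dump(c,open("cal.pkl","wb")); cv2.imwrite("pics/w3raw.png",im)
cv2.imwrite("pics/w3.png",cv2.resize(im,None,fx=1.25,fy=1.25,interpolation=cv2.INTER_CUBIC))
```

```text
[0.50026944 0.01934782 0.33966879] 9.4583
```

View pics/w3.png

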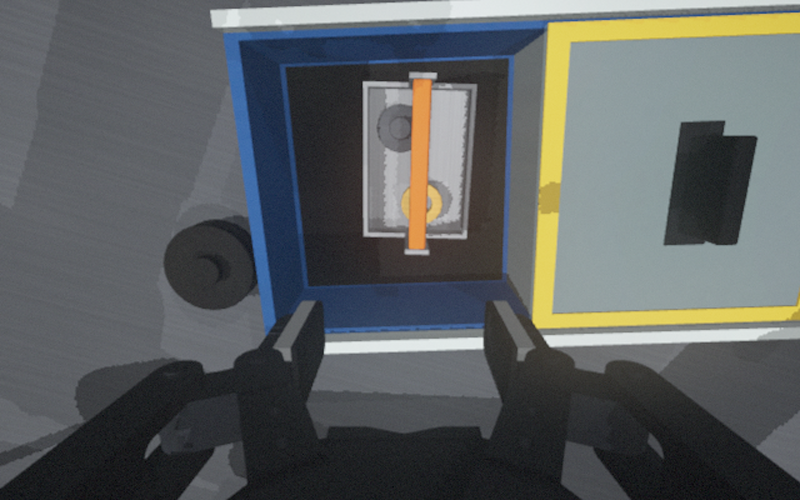

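View pics/top1.png

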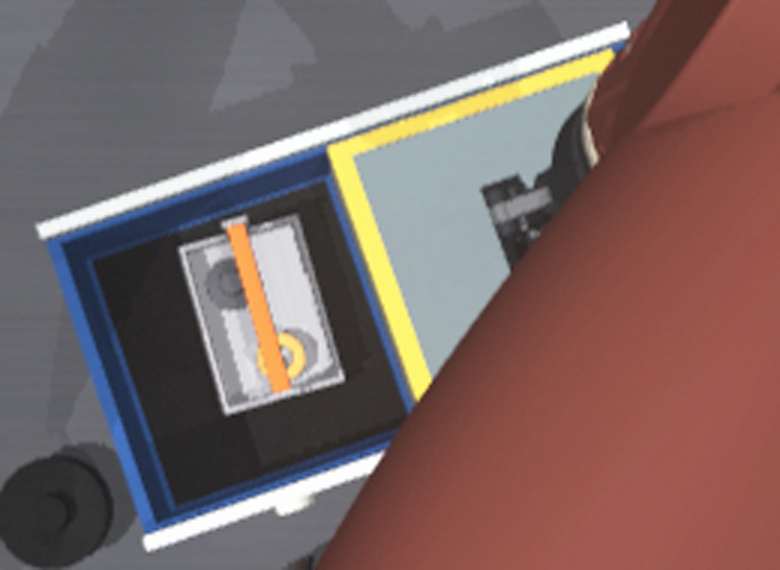

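Both pictures show the cover fully open, with its edge at the bay/housing boundary. In the 800-px wrist view the bar top's corners are near (413,81), (432,81), (427,249) and (409,249). The rim corners are near (363,82), (477,84), (466,238) and (363,236).

Run:
```python
from h import *
import h,pickle
c=pickle.load(open("cal.pkl","rb")); f=200/np.tan(np.radians(c["vertical_fov"]/2))
C0=h.cam
h.cam=lambda n:(np.array([[f,0,c["cx"]],[0,f,c["cy"]],[0,0,1]]),cv2.Rodrigues(c["rvec"])[0],c["tvec"]) if n=="wrist" else C0(n)
w=lambda l:[((a+.5)/1.25-.5,(b+.5)/1.25-.5) for a,b in l]
B=[(.066,.007,.08),(.066,-.007,.08),(-.066,-.007,.08),(-.066,.007,.08)]
T=[(.07,.05,.022),(.07,-.05,.022),(-.07,-.05,.022),(-.07,.05,.022)]
def show(m,r):
    p,e=r; d=p[:2]-[.5584,-.0774]; a=np.radians(19); print(m,p[:2].round(4),np.degrees(p[2]).round(2),"cab",(d@[np.cos(a),np.sin(a)]).round(4),(d@[-np.sin(a),np.cos(a)]).round(4),e.round(1).tolist())
x0=[.54,.02,.27]
show("w bar",fit("wrist",w([(413,81),(432,81),(427,249),(409,249)]),B,x0,.01))
show("w rim",fit("wrist",w([(363,82),(477,84),(466,238),(363,236)]),T,x0,.01))
show("t bar",fit("top",[c2p(q) for q in [(227,227),(246,222),(291,387),(274,391)]],B,x0,.01))
```

```text
w bar [0.5443 0.0195] 16.02 cab 0.0182 0.0962 [[0.1, -1.2], [-0.1, -0.9], [-0.5, 1.4], [0.4, 1.2]]
w rim [0.545  0.0201] 15.55 cab 0.019 0.0966 [[-0.1, -0.6], [-0.3, 0.1], [0.2, 0.4], [0.3, 0.1]]
t bar [0.5443 0.0192] 15.35 cab 0.0181 0.0959 [[0.1, -0.5], [-0.3, -0.5], [0.3, 0.3], [-0.0, 0.7]]
```

All three fits agree to within 1 mm and 0.7°, so I'll grasp the bar and lift.

Run:
```python
from h import *
p=[.5444,.0195]; rot=[180,0,15.6]
print(robot.ik([*p,.135],rot),robot.ik([*p,.346],rot))
def st(m):
    o=robot.observe(); print(m,round(o["time"],2),o["tool_pos"].round(4),o["tcp_rot"].round(2),o["ft_force"].round(1),o["torque"].round(2),round(o["gripper_width"],4)); return o
robot.move_pose([*p,.28],rot); robot.set_gripper(.055); robot.pause(.2); st("above")
g=robot.line_to([*p,.135],vel=.08,guard=8); st(f"down {g}")
if not g:
    robot.set_gripper(0.0); o=st("grip")
    if .010<o["gripper_width"]<.02:
        robot.line_to([*p,.150],vel=.03); robot.pause(.3); st("lift15")
        cv2.imwrite("pics/w4.png",robot.grab_frame("wrist"))
```

```text
[-11.71166786  -1.35730245 -19.57797298  71.77932948   0.
 152.68833214] [-11.71166786  -2.90600347   0.95163688  93.85764036   0.
 152.68833214]
above 10.53 [0.5445 0.0195 0.2808] [ 1.7997e+02 -6.0000e-02  1.5600e+01] [-0.2 -0.3  0.3] [-0.   -0.04 -0.01] 0.055
down False 12.5 [0.5446 0.0195 0.1354] [ 1.7998e+02 -4.0000e-02  1.5600e+01] [-0.4  1.2  0.1] [-0.02 -0.03 -0.  ] 0.055
grip 12.95 [0.5444 0.0197 0.1351] [-1.7998e+02 -1.0000e-02  1.5610e+01] [-0.1  1.3  1.4] [ 0.29  0.05 -0.02] 0.013
lift15 13.9 [0.5443 0.0195 0.1499] [-1.7999e+02  1.0000e-02  1.5600e+01] [ 0.2 -0.5 -5.3] [-0.03 -0.01  0.04] 0.0131
```

View pics/w4.png

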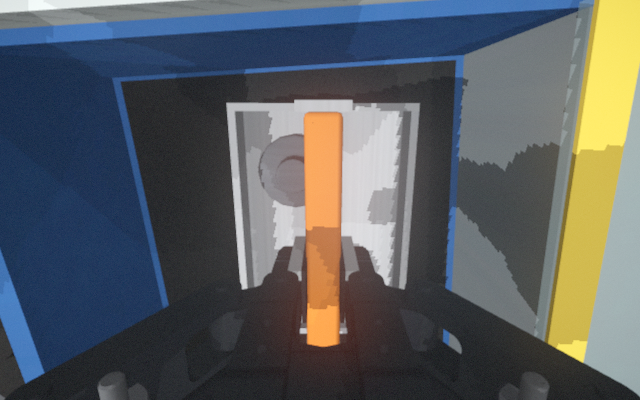

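The tray is held on the bar (column 322) and looks level; the load is about 5.3 N. I'll lift it to hold height.

Run:
```python
from h import *
p=[.5444,.0195]
def st(m):
    o=robot.observe(); print(m,round(o["time"],2),o["tool_pos"].round(4),o["tcp_rot"].round(2),o["ft_force"].round(1),o["torque"].round(2),round(o["gripper_width"],4)); return o
robot.line_to([*p,.345],vel=.08); robot.pause(.5); st("up")
cv2.imwrite("pics/w5.png",robot.grab_frame("wrist"))
im=robot.grab_frame("scene")[80:300,150:450]
cv2.imwrite("pics/s5.png",cv2.resize(im,None,fx=2.6,fy=2.6,interpolation=cv2.INTER_CUBIC))
robot.pause(3.5); st("held")
# predicted rim/underside corners if level
a=np.radians(15.6);R=np.array([[np.cos(a),-np.sin(a)],[np.sin(a),np.cos(a)]])
P=np.array([[*(p+R@[x,y]),z] for z in(.22,.242) for x,y in[(.07,.05),(.07,-.05),(-.07,-.05),(-.07,.05)]])
print("scene crop",((proj("scene",P)-[150,80])*2.6).round().tolist())
```

```text
up 17.04 [0.5444 0.0195 0.345 ] [-180.     0.    15.6] [ 0.3  0.1 -5.4] [0.02 0.04 0.02] 0.0129
held 20.64 [0.5444 0.0195 0.345 ] [180.    0.   15.6] [-0.2 -0.1 -5.4] [-0.05 -0.02  0.07] 0.0131
scene crop [[530.0, 271.0], [421.0, 283.0], [400.0, 198.0], [498.0, 188.0], [531.0, 251.0], [420.0, 264.0], [399.0, 180.0], [498.0, 169.0]]
```

View pics/s5.png

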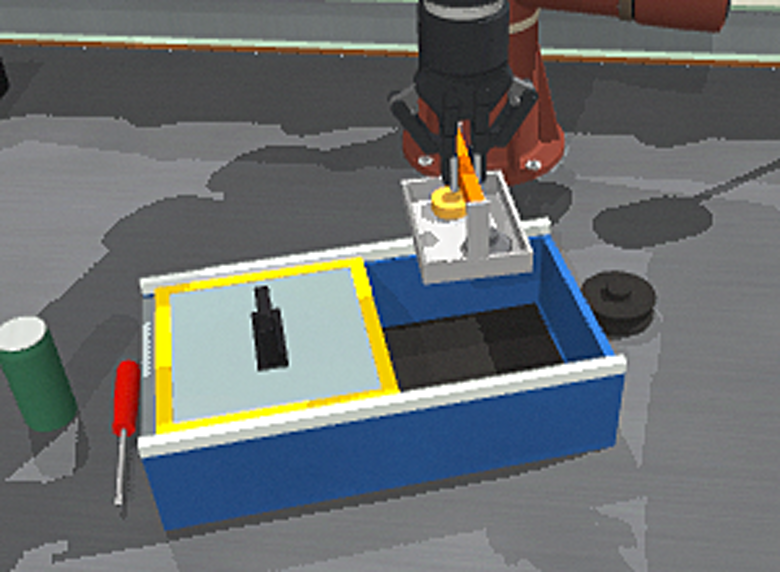

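View pics/w5.png

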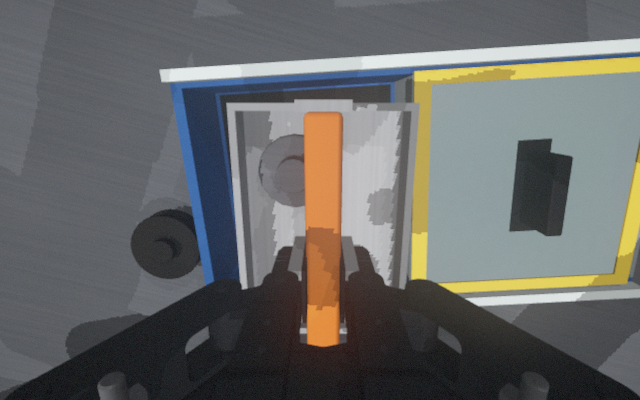

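The scene crop shows the tray's corners at (533,269), (424,283), (402,181) and (502,172), within about 4 px of the level prediction. Both parts are in the tray, the cover is fully open and the bystanders are undisturbed. It has now been held for more than 3.5 s, so I'll hand in.

```bash
python3 -c "
from plant import robot
robot.pause(.5); robot.job_done(); print(robot.observe()['time'])"
```

```text
the job is handed in; nothing more can be done
the job is handed in; nothing more can be done
```

The job is handed in, with the tray held level over the bay and its underside about 100 mm above the cabinet's top.

- **Cover:** I straddled the fin with the fingers and slid the cover to its end stop. The arm had travelled 215 mm when the force guard tripped, and the pictures show the cover fully open.
- **Tray:** I gripped the orange bar at its middle (13 mm measured, nominal 14 mm) and lifted it 210 mm straight up. It was held for more than 3.6 s, and the job was handed in at about 21 s of the 59 s allowed.
- **Last checks:** The tray's corners in the scene picture matched the level prediction to about 4 px in the enlarged crop. The load stayed steady at 5.4 N and there was no sign of slipping. Both parts were in the tray, and the can, pulley and screwdriver looked undisturbed.

No check failed. The only disagreement was that the fin first looked larger than stated, and a closer look showed that was its base plate.

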